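Push the pipe end home and torque its coupling with a click wrench

TASK

Finish the pipe joint on the potting bench's irrigation unit: push the loose capped pipe end fully home into the steel coupling, then swing the click-type torque wrench that sits on the clamp nut clockwise (seen from above) until its handle joint clearly gives, and stop there: do not drive the handle on to the end of its give, which would overtighten the clamp. Then ease off so that the handle springs straight again and let go, leaving everything else on the bench as it is.

Things in the scene. Friction and masses are not known exactly. Their poses are not given: they have to be found in the camera images.
- coupling_mouth (a point): Centre of the open mouth of the steel grip coupling, 55 mm above the bench. The coupling is a lying steel cylinder 60 mm in diameter, 90 mm long, on a screwed-down plywood board (170 x 400 x 12 mm) with a fixed pipe and a black filter canister at its other end. Site y: level, out of the mouth along the loose pipe end; z up; on its -x side are the two vertical clamp bolts and the wrench.
- pipe_collar (a point): Centre of the inner face of the stop collar (54 mm in diameter, 10 mm long) round the grey pipe end. The pipe end slides only along the coupling's y axis, with about 5 N of drag, and starts 18 to 40 mm out. Fully home, this face lies against the coupling's mouth, coincides with coupling_mouth, and the pipe stops hard: press with some 10 to 20 N.
- pipe_end (a point): Centre of the flat outer face of the cap on the pipe end (48 mm in diameter, 22 mm long), 55 mm above the bench, 115 mm along +y from pipe_collar, with free bench beyond. The bare pipe between collar and cap is 38 mm in diameter and 83 mm long. Push here towards -y of the coupling.
- clamp_nut (a point): Fixed point on the vertical axis of the clamp nut, 68 mm above the bench, at the nut's underside, hidden by the wrench's socket. Clockwise from above tightens. The nut, partly run down, first turns against about 0.5 N m (3 N across the wrench's grip) for an unknown 0.3 to 0.75 rad; then it seats hard and stands still.
- wrench_head (a point): Centre of the wrench's steel ratchet head (33 mm in diameter, 21 mm thick), on the nut's axis, 110 mm above the bench; it stays on the nut and swings level. Axes turn with the head: z up, -x towards the handle. Clockwise it drives the nut after 0 to 0.15 rad of free play. Swung back it runs free, does not loosen the nut, and bites again only where it left off: tighten in one swing.
- wrench_pin (a point): The vertical breakaway pin, 35 mm along -x of wrench_head, by which the handle is hinged to the head. A preset spring holds the handle straight up to 1.8 N m here (13 N across the grip); then it gives: the handle folds on clockwise while the head stands still, to an end stop at 0.32 rad, the force rising only slowly (16 N at 0.13 rad, 19 N at 0.27 rad). Unloaded, it springs straight.
- wrench_grip (a point): Middle of the black rubber grip on the wrench's handle: a level round bar 26 mm in diameter, 105 mm long, its axis 110 mm above the bench, with at least 60 mm of free space beneath it over its swing. The point's x axis runs along the handle towards the head. It is 135 mm from wrench_pin and, with the handle straight, 170 mm from wrench_head.
- tube0: Cardboard tube pot, empty, standing, 46 mm in diameter, 75 mm high; origin under its centre. A bystander.
- tube1: Another cardboard tube pot of the same size. A bystander.
- tube2: A third cardboard tube pot of the same size. A bystander.
- pot: Terracotta pot, 100 mm in diameter, 85 mm high; origin under its centre. A bystander.
- trowel: Garden trowel lying, 300 mm long, wooden handle to its -x. A bystander.
- spanner: Steel open-ended spanner lying flat, 170 mm long, not needed. A bystander.
- sleeve: Spare grey pipe collar lying flat, 54 mm in diameter, 18 mm high; origin under its centre. A bystander.
- jar: Glass jar with steel cap, 68 mm in diameter, 90 mm high; origin under its centre. A bystander.

How it is judged:
By the outcome, as a careful person would: the job done as asked, in the order asked, and still so for the second after the job is handed in, with the robot touching nothing.
It also fails if it takes over 72 s, if anything falls off the work surface, if the arm or the gripper's body presses on something with over 40 N, if the wrist force passes 120 N, or if a joint passes its speed limit or range.

ROBOT

A 6-joint arm with a two-finger parallel gripper is mounted at the origin on the work surface. World frame = base frame: x ahead of the robot, y to its left, z up, the work surface at z = 0. Lengths are in mm, angles in rad, forces in N, time in s.
With the tool pointing down it reaches from about 300 to 775 mm from the base axis. Payload 14.6 kg.
Tool frame: the origin (TCP) lies between the finger pads; the fingertips stand 8 mm ahead of it and the grasp point (between the pads) lies 11 mm behind it; z points along the fingers, y is the direction in which the jaws open and shut (so a half turn about z gives the same grasp; the last joint's range is limited). The gripper opens to 94 mm and grips with 3 to 60 N. Pads are 16 mm wide; open, the fingers measure 119 mm over their backs; the gripper's body (75 mm by 177 mm) begins 78 mm behind the grasp point.
Start: joints at [1.116, 0.3, 1.521, -0, 1.321, -0.067], TCP at [207.981, 509.15, 213.446] pointing down, gripper open.
Joint ranges: [-3.03, 3.03], [-0.79, 2.21], [0.23, 2.52], [-1.04, 4.18], [0, 3.07], [-2.55, 2.55]. Speed limits (rad/s): [2.22, 2.22, 2.57, 3.14, 3.14, 3.14].

INTERFACE

Orientations are given as [roll, pitch, yaw] about the fixed x, y, z axes, in that order (R = Rz(yaw) Ry(pitch) Rx(roll)).
In Python, from cell import manip, cams, models gives the robot as it stands. The module is installed in compiled form; this text tells all that it offers.
- The arm moves only by the shell command python3 -m pendant 'ROWS' [OPENING] [FORCE]. ROWS is JSON, a list that holds one entry, the list of rows, each a list of 4 numbers: the shift along the tool's x, y, z in cm, then the turn about the tool's z in rad. In form: [[[x, y, z, roll], ...]]. A call has 1 to 5 rows; each row is the pose to reach, as a shift and turn from the pose commanded when the call began, along the tool's axes at that moment; what a row does not reach only later rows make up. A row lasts 1/10 s, in which the tool goes at most 50 mm and 8.59 degrees, less where a joint would pass 70% of its speed; a pose out of reach is approached as far as the arm can. A call with a gripper value outside its range is refused whole. OPENING is the opening, from -1 (shut) to 1 (fully open), so that 0 is half open, set as the call begins (- or left out, the last holds). The fingers move at their own pace and stop on an object; FORCE is the grip in N (left out, the last holds). Time passes only in rows, so rows that repeat a pose let the fingers close. It gives the time, the measured TCP pose, the force and the opening at its end, in the units of the state.
- manip.read_state(): the state, without advancing time (a new reading comes with each control period).
- cams.camera(name): name is "scene" or "top" or "wrist"; returns a dict with "frame" (480x640x3 uint8, red, green, blue), "K" (3x3 intrinsics, pixels), "D" ([k1, k2, p1, p2, k3] as OpenCV has them; the pictures are not rectified), "pose" (4x4, takes a point from camera to world coordinates). Camera axes: x right, y down, z forward; pixel columns grow to the right and rows downward; lengths in mm; the calibration is good to about 2 mm. A picture is of the moment at which its call begins. There is no depth.
- manip.sign_off(): hands the job in, once; it reports no verdict.
Trained networks look in the newest picture that a camera, given by its name, has taken for a name from the list of things; names that differ only in an ending like _2 or _b are one class to them, and where a whole thing is asked for, a point or a joint stands for the part that bears it (a point fixed in the world has none). Each returns a list of dicts, best first, with "score" (0 to 1); they miss things now and then, are a little off and sometimes report something else, mostly with a low value. They report only what shows in the picture. A call takes as long as a camera call.
- models.regions_of(camera, name): "pixels" (480x640 bool, what is visible of it) and "point" ([column, row] in pixels, amid what is visible of it).
The state is a dict: "clock": time; "joints": joint angles; "qd": joint speeds; "effort": joint torques, N m; "eef_pos": TCP position; "eef_rot": TCP orientation; "wrist_force": force on the tool from outside, world axes, zero at the start; "moment": the same for the moment, N m; "finger_gap": finger opening in mm.
Only numpy, scipy, OpenCV 4.12 (cv2) and the standard library are available. Lean on these libraries where they do the work, as an engineer would, in place of code of your own. Each camera call takes 0.05 s, during which the arm holds its last target.

## Working session

There is one attempt and no reset: what is moved stays moved. The work goes in short steps, Python scripts to look and compute and a shell command to move; the robot and the scene stay as the last step left them, time stands still between calls to the robot, and variables do not carry over. Pictures are saved under pics/ and viewed, and the job is handed in when it is done.

```bash
mkdir -p pics; cat > h.py <<'E'
import numpy as np,cv2
from cell import manip,cams,models
def snap(n,f):
    c=cams.camera(n); cv2.imwrite('pics/'+f,c['frame'][:,:,::-1]); return c
def ray(c,uv):
    p=cv2.undistortPoints(np.array([[uv]],float),c['K'],np.array(c['D'],float))[0,0]
    T=np.array(c['pose']); d=T[:3,:3]@np.array([p[0],p[1],1]); return T[:3,3],d
def atz(c,uv,z):
    o,d=ray(c,uv); return o+d*(z-o[2])/d[2]
def proj(c,P):
    T=np.linalg.inv(np.array(c['pose'])); q=T[:3,:3]@np.array(P,float)+T[:3,3]
    r,_=cv2.projectPoints(q.reshape(1,1,3),np.zeros(3),np.zeros(3),c['K'],np.array(c['D'],float)); return r[0,0]
E
python3 - <<'E'
from h import *
print(manip.read_state())
for n in ['scene','top','wrist']:
    c=snap(n,n+'0.png'); print(n,np.round(c['pose'],2).tolist())
    for k in ['coupling_mouth','pipe_collar','pipe_end','clamp_nut','wrench_head','wrench_pin','wrench_grip','tube0','pot','jar','sleeve','spanner','trowel']:
        try:
            for r in models.regions_of(n,k)[:3]: print(k,round(r['score'],2),np.round(r['point']),r['pixels'].sum())
        except Exception as e: print(k,e)
E
```

```text
{'clock': 0.0, 'joints': array([ 1.11640042e+00,  3.00458668e-01,  1.52155573e+00, -2.28569566e-05,
        1.32069795e+00, -6.66319184e-02]), 'qd': array([ 0.00084819, -0.00215789,  0.00055478,  0.00150906, -0.00297197,
       -0.00080627]), 'effort': array([-3.66974018e-05, -5.31809521e+01, -3.52730370e+01,  7.07636168e-02,
        2.44434597e-02, -9.45700231e-05]), 'eef_pos': array([207.88302565, 508.93730686, 212.9038684 ]), 'eef_rot': array([-3.14047397e+00, -5.24618172e-05,  2.75383431e+00]), 'wrist_force': array([-0.14101448, -0.57441992, -0.3407172 ]), 'moment': array([ 0.00526874, -0.01624733,  0.03771764]), 'finger_gap': 93.95628507643238}
scene [[-0.89, 0.31, -0.33, 923.52], [0.45, 0.64, -0.62, 716.71], [0.02, -0.7, -0.71, 916.79], [0.0, 0.0, 0.0, 1.0]]
coupling_mouth 0.86 [252. 250.] 11941
pipe_collar 0.67 [198. 150.] 1268
pipe_collar 0.61 [290. 284.] 1281
pipe_end 0.65 [289. 286.] 1316
clamp_nut 0.84 [252. 251.] 11632
clamp_nut 0.66 [369. 322.] 618
clamp_nut 0.35 [197. 151.] 1293
wrench_head 0.81 [290. 200.] 875
wrench_pin 0.96 [291. 196.] 928
wrench_grip 0.82 [293. 188.
[... 459 characters left out ...]
.] 1134
clamp_nut 0.62 [352. 191.] 14242
wrench_head 0.7 [370. 247.] 1364
wrench_pin 0.74 [368. 245.] 1332
wrench_pin 0.6 [273. 203.] 1119
wrench_grip 0.89 [376. 250.] 1056
wrench_grip 0.2 [351. 190.] 14002
tube0 0.81 [147. 266.] 397
tube0 0.79 [105. 255.] 617
tube0 0.64 [138. 230.] 474
pot 0.78 [516. 192.] 1923
jar 0.79 [130. 314.] 1076
sleeve 0.84 [171. 304.] 275
sleeve 0.22 [376. 248.] 1049
spanner 0.8 [210. 270.] 583
trowel 0.81 [493. 264.] 2403
trowel 0.51 [514. 192.] 1866
wrist [[0.38, 0.9, 0.23, 142.38], [0.93, -0.37, -0.09, 535.24], [0.0, 0.24, -0.97, 384.73], [0.0, 0.0, 0.0, 1.0]]
tube0 0.58 [352. 422.] 64
jar 0.8 [270. 410.] 2707
jar 0.44 [222. 413.] 784
sleeve 0.57 [222. 411.] 753
```

View pics/scene0.png

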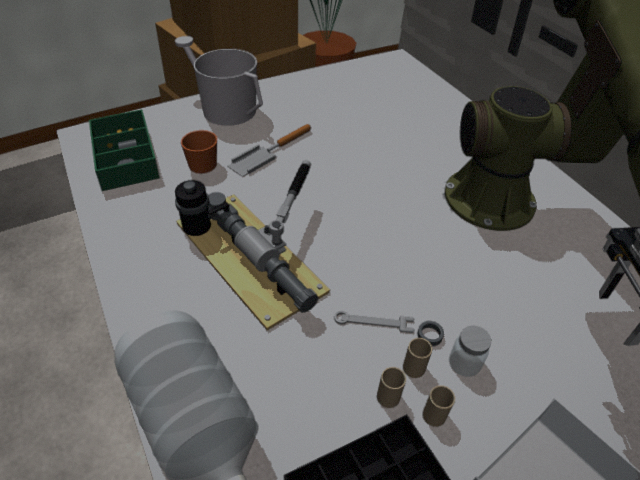

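View pics/top0.png

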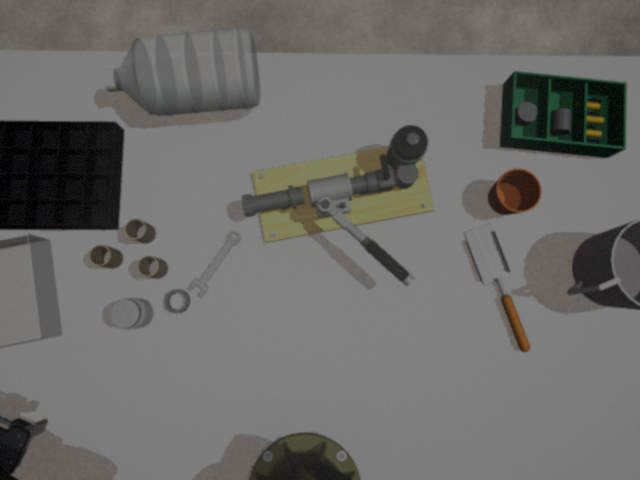

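The top view shows the pipe cap at about (248,205), the coupling at (330,190), the wrench head at (323,203) and the grip at (388,262). I'll zoom in on these.

```bash
python3 - <<'E'
import cv2
a=cv2.imread('pics/top0.png')[120:300,230:450]; cv2.imwrite('pics/tz.png',cv2.convertScaleAbs(cv2.resize(a,(792,648))[:600],alpha=1.5))
a=cv2.imread('pics/scene0.png')[150:320,170:340]; cv2.imwrite('pics/sz.png',cv2.resize(a,(600,600),interpolation=2))
E
```

```text
(no output)
```

View pics/tz.png

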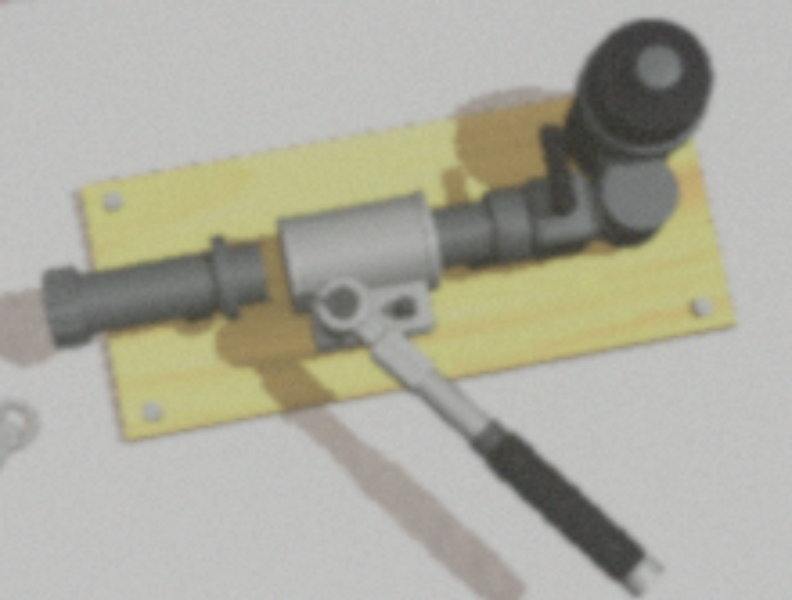

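View pics/sz.png

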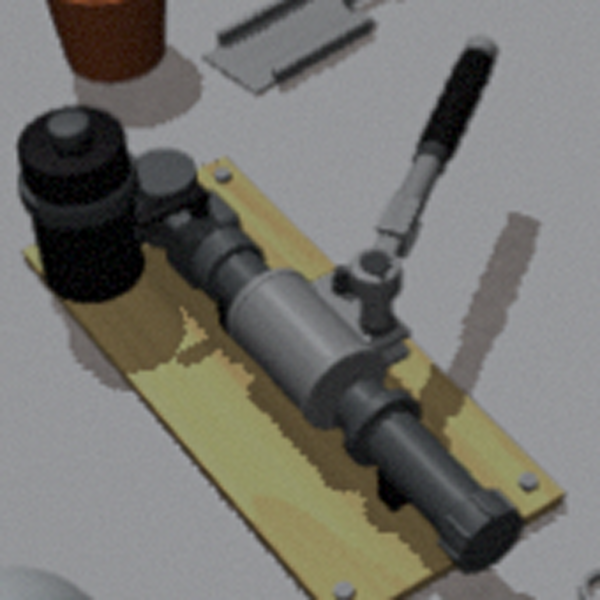

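```bash
python3 - <<'E'
from h import *
t=cams.camera('top'); s=cams.camera('scene')
f=lambda x,y:(230+x/3.6,120+y/3.6)
g=lambda x,y:(170+x/3.53,150+y/3.53)
def tri(a,b):
    o1,d1=ray(t,a);o2,d2=ray(s,b)
    A=np.stack([d1,-d2],1);k=np.linalg.lstsq(A,o2-o1,rcond=None)[0];p=o1+d1*k[0];q=o2+d2*k[1]
    return (p+q)/2,np.linalg.norm(p-q)
for n,z,a,b in [('capface',55,(48,309),(493,543)),('headtop',120,(345,303),(375,262)),('grip',110,(562,507),(455,105))]:
    print(n,np.round(atz(t,f(*a),z)),np.round(atz(s,g(*b),z)),tri(f(*a),g(*b)))
for n,z,a in [('collar in',55,(238,275)),('mouth edge',55,(285,255)),('mouthtop',85,(285,255)),('cap in',55,(92,300)),('coupling far',55,(437,240)),('gripA',110,(490,436)),('gripB',110,(634,570)),('tip',110,(650,580)),('pipe fixed',55,(465,237))]:
    print(n,np.round(atz(t,f(*a),z)))
E
```

```text
capface [615. 139.  55.] [614. 139.  55.] (array([614.58703311, 139.3150272 ,  55.93526059]), np.float64(0.5876464411005616))
headtop [606. -42. 120.] [606. -42. 120.] (array([605.88679282, -41.44685131, 120.22469842]), np.float64(0.215666812219775))
grip [ 488. -167.  110.] [ 490. -168.  110.] (array([ 488.90868466, -167.80204334,  109.44418769]), np.float64(1.5644156938558147))
collar in [637.  22.  55.]
mouth edge [650.  -7.  55.]
mouthtop [643.  -7.  85.]
cap in [621. 112.  55.]
coupling far [ 660. -101.   55.]
gripA [ 530. -126.  110.]
gripB [ 452. -208.  110.]
tip [ 446. -217.  110.]
pipe fixed [ 662. -119.   55.]
```

```bash
cat >> h.py <<'E'
from scipy.spatial.transform import Rotation as Ro
def to(pos,yaw=None):
    s=manip.read_state(); R=Ro.from_euler('xyz',s['eef_rot']).as_matrix()
    d=R.T@(np.array(pos)-s['eef_pos'])/10
    r=0 if yaw is None else -((yaw-s['eef_rot'][2]+np.pi)%(2*np.pi)-np.pi)
    print('row',np.round(d,2),round(r,3),'| pos',np.round(s['eef_pos'],1),'yaw',round(s['eef_rot'][2],3),'F',np.round(s['wrist_force'],1),'t',s['clock'])
E
python3 -c "
from h import *
to([608,176,213],1.752)"
```

```text
row [-49.63 -15.72   0.05] 1.002 | pos [208.  509.2 213.5] yaw 2.754 F [-0.4  0.4 -0.1] t 2.2
```

```bash
python3 -m pendant '[[[-49.6,-15.7,0,1.0],[-49.6,-15.7,0,1.0],[-49.6,-15.7,0,1.0],[-49.6,-15.7,0,1.0],[-49.6,-15.7,0,1.0]]]' -1 20
python3 -c "
from h import *
to([608,176,213],1.752)"
```

```text
clock: 2.7
eef_pos: [401.4, 347.7, 213.6]
eef_rot: [3.141, -0.0, 1.998]
wrist_force: [-0.3, 1.2, 0.5]
finger_gap: 57.3
row [-24.18  11.7    0.06] 0.246 | pos [401.4 347.7 213.6] yaw 1.998 F [-0.3  1.2  0.5] t 2.7
```

```bash
python3 -m pendant '[[[-24.2,11.7,0,0.246],[-24.2,11.7,0,0.246],[-24.2,11.7,0,0.246],[-24.2,11.7,0,0.246],[-24.2,11.7,0,0.246]]]'
python3 -m pendant '[[[0,0,0,0],[0,0,0,0]]]'
python3 -c "
from h import *
to([608,176,52],1.752)"
```

```text
clock: 3.2
eef_pos: [594.7, 188.9, 213.5]
eef_rot: [3.141, -0.0, 1.758]
wrist_force: [0.6, 1.8, -0.9]
finger_gap: 17.4
clock: 3.4
eef_pos: [593.5, 189.9, 212.9]
eef_rot: [-3.141, -0.0, 1.756]
wrist_force: [0.3, 1.8, -0.4]
finger_gap: 2.2
row [-1.64  1.18 16.08] 0.004 | pos [593.5 189.9 212.9] yaw 1.756 F [ 0.3  1.8 -0.4] t 3.4
```

```bash
python3 -m pendant '[[[-1.6,1.2,4,0.004],[-1.6,1.2,8,0.004],[-1.6,1.2,12,0.004],[-1.6,1.2,16,0.004],[-1.6,1.2,16,0.004]]]'
python3 -m pendant '[[[0,0,0,0],[0,0,0,0]]]'
python3 - <<'E'
from h import *
to([608,176,52],1.752)
t=snap('top','top1.png');s=snap('scene','sc1.png');w=snap('wrist','w1.png')
cv2.imwrite('pics/m1.png',np.hstack([cv2.resize(t['frame'][130:280,180:400],(400,300)),cv2.resize(s['frame'][150:350,170:437],(400,300))])[:,:,::-1])
E
```

```text
clock: 3.9
eef_pos: [604.6, 177.7, 48.7]
eef_rot: [-3.133, 0.0, 1.755]
wrist_force: [-0.6, 0.1, 0.4]
finger_gap: 0.6
clock: 4.1
eef_pos: [609.0, 177.9, 56.4]
eef_rot: [3.138, -0.0, 1.755]
wrist_force: [0.1, 0.9, -0.2]
finger_gap: 0.6
row [-0.17 -0.14  0.44] 0.003 | pos [609.  177.9  56.4] yaw 1.755 F [ 0.1  0.9 -0.2] t 4.1
```

View pics/m1.png

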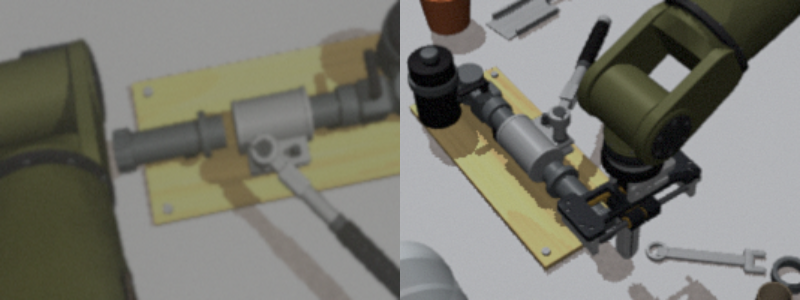

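View pics/w1.png

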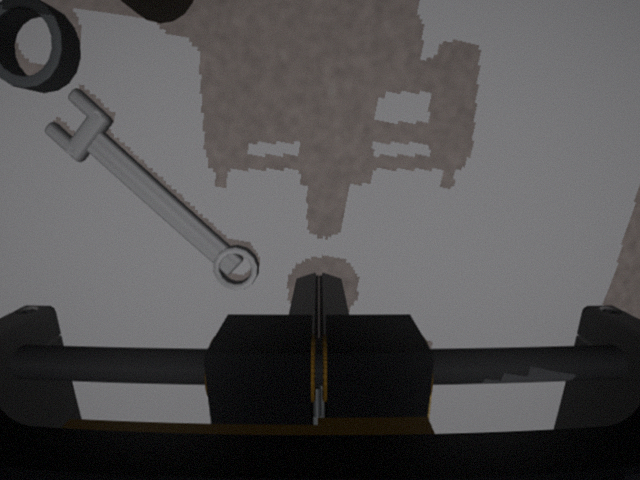

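The fingers are closed in front of the cap, in line with the pipe, and the spanner, sleeve and tubes are clear. Next I push along tool -x.

```bash
python3 -m pendant '[[[-0.5,-0.1,0.4,0],[-1.0,-0.1,0.4,0],[-1.5,-0.1,0.4,0],[-2.0,-0.1,0.4,0],[-2.5,-0.1,0.4,0]]]'
for i in 1; do python3 -m pendant '[[[-0.3,0,0,0],[-0.6,0,0,0],[-0.9,0,0,0],[-1.2,0,0,0],[-1.5,0,0,0]]]'; done
python3 -c "
from h import *
to([629,106,52],1.752)"
```

```text
clock: 4.75
eef_pos: [611.8, 151.7, 49.5]
eef_rot: [3.142, 0.0, 1.753]
wrist_force: [-0.0, 0.1, -0.0]
finger_gap: 0.1
clock: 5.25
eef_pos: [614.3, 138.1, 49.5]
eef_rot: [3.141, -0.001, 1.754]
wrist_force: [-0.4, 5.8, -0.5]
finger_gap: 0.5
row [-3.43  0.86 -0.26] 0.002 | pos [614.3 138.1  49.5] yaw 1.754 F [-0.4  5.8 -0.5] t 5.25
```

```bash
python3 -m pendant '[[[-0.3,0,0,0],[-0.6,0,0,0],[-0.9,0,0,0],[-1.2,0,0,0],[-1.4,0,0,0]]]'
python3 -m pendant '[[[-0.1,0,0,0],[-0.2,0,0,0],[-0.3,0,0,0],[-0.4,0,0,0]]]'
```

```text
clock: 5.75
eef_pos: [617.0, 124.3, 49.5]
eef_rot: [3.141, -0.001, 1.754]
wrist_force: [1.0, 5.6, -1.1]
finger_gap: 0.6
clock: 6.15
eef_pos: [617.8, 120.5, 49.5]
eef_rot: [3.141, -0.001, 1.754]
wrist_force: [1.2, 5.6, -1.4]
finger_gap: 0.4
```

```bash
python3 -m pendant '[[[-0.1,0,0,0],[-0.2,0,0,0],[-0.3,0,0,0],[-0.3,0,0,0]]]'
```

```text
clock: 6.55
eef_pos: [618.4, 117.4, 49.5]
eef_rot: [3.141, -0.001, 1.754]
wrist_force: [1.6, 4.2, -1.2]
finger_gap: 0.4
```

```bash
python3 -m pendant '[[[-0.1,0,0,0],[-0.2,0,0,0],[-0.3,0,0,0],[-0.3,0,0,0]]]'
```

```text
clock: 6.95
eef_pos: [618.9, 114.4, 49.5]
eef_rot: [3.141, -0.001, 1.754]
wrist_force: [1.7, 5.1, -2.5]
finger_gap: 0.6
```

```bash
python3 -m pendant '[[[-0.1,0,0,0],[-0.2,0,0,0],[-0.2,0,0,0]]]'
```

```text
clock: 7.25
eef_pos: [619.2, 113.2, 49.5]
eef_rot: [3.141, -0.002, 1.754]
wrist_force: [0.8, 10.8, -1.1]
finger_gap: 0.5
```

```bash
python3 -m pendant '[[[-0.1,0,0,0],[-0.2,0,0,0],[-0.2,0,0,0]]]'
```

```text
clock: 7.55
eef_pos: [619.2, 113.1, 49.6]
eef_rot: [3.141, -0.004, 1.755]
wrist_force: [-1.3, 21.6, -0.1]
finger_gap: 0.5
```

It stops hard at 21 N. I'll back off, lift and check.

```bash
python3 -m pendant '[[[0.5,0,0,0],[1.5,0,0,0],[3,0,0,0],[4,0,0,0],[4,0,-4,0]]]'
python3 -m pendant '[[[2,0,-4,0],[2,0,-8,0],[2,0,-12,0],[2,0,-12,0]]]'
python3 - <<'E'
from h import *
to([489,-167,200],2.39)
t=snap('top','top2.png');s=snap('scene','sc2.png')
cv2.imwrite('pics/m2.png',np.hstack([cv2.resize(t['frame'][130:280,210:430],(400,300)),cv2.resize(s['frame'][150:350,170:437],(400,300))])[:,:,::-1])
E
```

```text
clock: 8.05
eef_pos: [609.3, 150.6, 85.0]
eef_rot: [-3.133, -0.0, 1.755]
wrist_force: [-0.5, -0.1, 0.5]
finger_gap: 0.3
clock: 8.45
eef_pos: [610.0, 170.1, 215.7]
eef_rot: [3.132, -0.0, 1.754]
wrist_force: [-0.1, 0.2, 0.5]
finger_gap: 0.5
row [-30.94 -18.07   1.4 ] -0.636 | pos [610.  170.1 215.7] yaw 1.754 F [-0.1  0.2  0.5] t 8.45
```

View pics/m2.png

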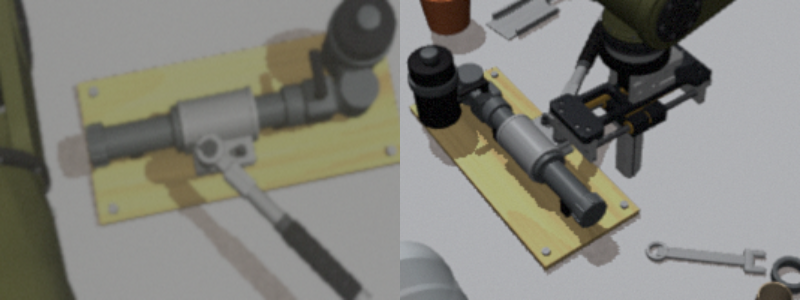

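The collar now sits against the coupling mouth, and the wrench is unmoved. Next I go to the counter-clockwise side of the grip.

```bash
python3 -c "
from h import *
to([523,-198,200],2.389)"
```

```text
row [-34.58 -15.11   0.97] -0.635 | pos [608.5 169.5 209.9] yaw 1.754 F [-0.9 -1.1 -0.5] t 8.55
```

```bash
python3 -m pendant '[[[-34.6,-15.1,0.5,-0.635],[-34.6,-15.1,0.5,-0.635],[-34.6,-15.1,0.5,-0.635],[-34.6,-15.1,0.5,-0.635],[-34.6,-15.1,0.5,-0.635]]]'
python3 -c "
from h import *
to([523,-198,200],2.389)"
```

```text
clock: 9.05
eef_pos: [553.0, -66.7, 204.6]
eef_rot: [-3.14, -0.002, 2.395]
wrist_force: [0.6, 0.5, -0.2]
finger_gap: 0.1
row [ -6.71 -11.67   0.46] 0.006 | pos [553.  -66.7 204.6] yaw 2.395 F [ 0.6  0.5 -0.2] t 9.05
```

```bash
python3 -m pendant '[[[-6.7,-11.7,0,0],[-6.7,-11.7,0,0],[-6.7,-11.7,0,0],[-6.7,-11.7,0,0]]]'
python3 -m pendant '[[[0,0,0,0],[0,0,0,0]]]'
python3 - <<'E'
from h import *
to([523,-198,102],2.389)
t=snap('top','top3.png');s=snap('scene','sc3.png')
cv2.imwrite('pics/m3.png',np.hstack([cv2.resize(t['frame'][130:310,250:490],(400,300)),cv2.resize(s['frame'][130:330,170:437],(400,300))])[:,:,::-1])
E
```

```text
clock: 9.45
eef_pos: [521.6, -200.0, 204.5]
eef_rot: [-3.14, -0.002, 2.385]
wrist_force: [-0.0, 0.1, -0.3]
finger_gap: 0.7
clock: 9.65
eef_pos: [523.2, -195.7, 205.4]
eef_rot: [-3.141, -0.001, 2.39]
wrist_force: [-0.2, -0.1, -0.7]
finger_gap: 0.6
row [-0.15 -0.18 10.34] 0.001 | pos [ 523.2 -195.7  205.4] yaw 2.39 F [-0.2 -0.1 -0.7] t 9.65
```

View pics/m3.png

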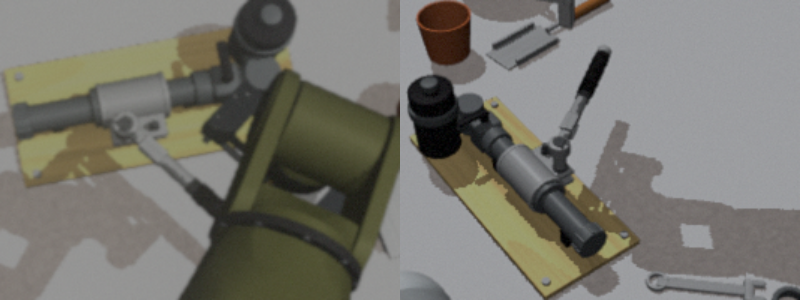

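```bash
python3 - <<'E'
from h import *
t=cams.camera('top'); s=cams.camera('scene')
f=lambda x,y:(230+x/3.6,120+y/3.6)
g=lambda x,y:(170+x/3.53,150+y/3.53)
def tri(a,b):
    o1,d1=ray(t,a);o2,d2=ray(s,b)
    A=np.stack([d1,-d2],1);k=np.linalg.lstsq(A,o2-o1,rcond=None)[0];p=o1+d1*k[0];q=o2+d2*k[1]
    return np.round((p+q)/2)
print(tri(f(658,67),g(70,120)),tri(f(640,198),g(165,168)))
w=snap('wrist','w3.png')
E
```

```text
[ 740. -222.  147.] [ 681. -224.   81.]
```

View pics/w3.png

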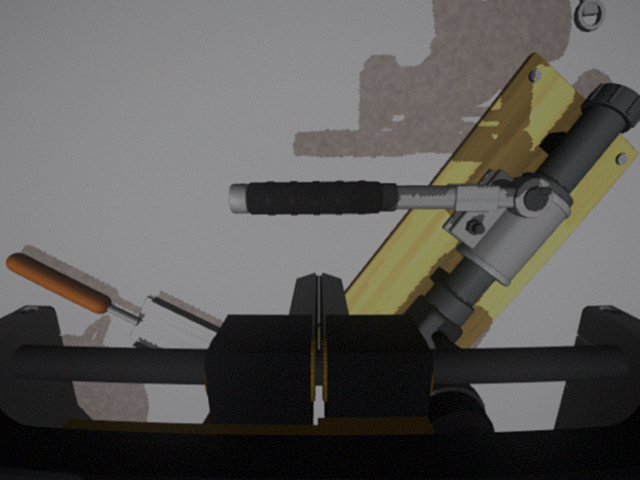

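The wrist view shows the grip centred ahead of the fingers and parallel to the jaw line. I descend here.

```bash
python3 -m pendant '[[[-0.1,-0.2,4,0],[-0.1,-0.2,8,0],[-0.1,-0.2,10.3,0],[-0.1,-0.2,10.3,0],[-0.1,-0.2,10.3,0]]]'
python3 -m pendant '[[[0.5,0,0,0],[1,0,0,0],[1.5,0,0,0],[1.8,0,0,0],[1.8,0,0,0]]]'
cat >> h.py <<'E'
C=np.array([606,-41.5])
D=21.
def sw(steps):
    s=manip.read_state(); P=s['eef_pos'][:2]; v=P-C; r=np.hypot(*v)
    al=np.arctan2(v[1],v[0]); rad=np.sqrt(r*r-D*D); th=al-np.arctan2(D,rad)
    # TCP=C+rad*h(th)-D*p(th), p=th-90deg -> -p is th+90
    yaw=s['eef_rot'][2]; F=s['wrist_force']; pp=np.array([np.cos(th-np.pi/2),np.sin(th-np.pi/2)])
    print('th %.4f swept %.3f rad %.1f z %.1f yaw-err %.3f Fpush %.1f F %s t %.2f'%(th,-2.323-((th+np.pi)%(2*np.pi)-np.pi if th>0 else th),rad,s['eef_pos'][2],(yaw-(th-np.pi/2)+np.pi)%(2*np.pi)-np.pi,-F[:2]@pp,np.round(F,1),s['clock']))
    for d in steps:
        t2=th-d; q=C+170*np.array([np.cos(t2),np.sin(t2)])+D*np.array([-np.sin(t2),np.cos(t2)])
        R=Ro.from_euler('xyz',s['eef_rot']).as_matrix(); w=R.T@np.append(q-P,102-s['eef_pos'][2])/10
        print(d,np.round(w,2), round(((yaw-(t2-np.pi/2)+np.pi)%(2*np.pi)-np.pi),3))
E
python3 -c "
from h import *
sw([.05,.1,.15,.2,.25])"
```

```text
clock: 10.4
eef_pos: [522.9, -198.9, 104.2]
eef_rot: [3.141, 0.0, 2.389]
wrist_force: [-0.1, 0.2, 0.3]
finger_gap: 0.5
clock: 10.9
eef_pos: [509.2, -186.4, 103.7]
eef_rot: [3.141, 0.0, 2.389]
wrist_force: [-0.0, -0.7, 0.2]
finger_gap: 0.5
th -2.2805 swept -0.043 rad 173.0 z 103.7 yaw-err -0.043 Fpush 0.5 F [-0.  -0.7  0.2] t 10.90
0.05 [0.86 0.18 0.17] 0.007
0.1 [1.71 0.1  0.17] 0.057
0.15 [2.57 0.06 0.17] 0.107
0.2 [3.43 0.07 0.17] 0.157
0.25 [4.28 0.12 0.17] 0.207
```

```bash
python3 -m pendant '[[[0.86,0.18,0.1,0.01],[1.71,0.1,0.1,0.06],[2.57,0.06,0.1,0.11],[3.43,0.07,0.1,0.16],[4.28,0.12,0.1,0.21]]]'
python3 -c "
from h import *
sw([.02,.04,.06,.08,.1])"
```

```text
clock: 11.4
eef_pos: [479.0, -156.2, 102.5]
eef_rot: [3.141, 0.001, 2.176]
wrist_force: [3.7, -1.6, -0.3]
finger_gap: -0.1
th -2.5299 swept 0.207 rad 169.8 z 102.5 yaw-err -0.006 Fpush 3.4 F [ 3.7 -1.6 -0.3] t 11.40
0.02 [ 0.34 -0.06  0.05] 0.014
0.04 [ 0.68 -0.09  0.04] 0.034
0.06 [ 1.02 -0.12  0.04] 0.054
0.08 [ 1.36 -0.14  0.04] 0.074
0.1 [ 1.71 -0.15  0.04] 0.094
```

```bash
python3 -m pendant '[[[0.34,-0.06,0,0.01],[0.68,-0.09,0,0.03],[1.02,-0.12,0,0.05],[1.36,-0.14,0,0.07],[1.7,-0.15,0,0.09]]]'
python3 -c "
from h import *
sw([.015,.03,.045,.06,.06])"
```

```text
clock: 11.9
eef_pos: [468.0, -143.3, 102.3]
eef_rot: [3.142, 0.0, 2.087]
wrist_force: [3.8, -1.4, -0.2]
finger_gap: 0.5
th -2.6292 swept 0.306 rad 170.2 z 102.3 yaw-err 0.004 Fpush 3.1 F [ 3.8 -1.4 -0.2] t 11.90
0.015 [ 0.26 -0.01  0.03] 0.019
0.03 [ 0.51 -0.03  0.03] 0.034
0.045 [ 0.77 -0.05  0.03] 0.049
0.06 [ 1.02 -0.07  0.03] 0.064
0.06 [ 1.02 -0.07  0.03] 0.064
```

```bash
python3 -m pendant '[[[0.26,-0.01,0,0.018],[0.51,-0.03,0,0.034],[0.77,-0.05,0,0.049],[1.02,-0.07,0,0.062]]]'
python3 -c "
from h import *
sw([.015,.03,.045,.06])"
```

```text
clock: 12.3
eef_pos: [462.2, -134.7, 102.3]
eef_rot: [-3.141, -0.0, 2.026]
wrist_force: [2.9, -3.3, -0.2]
finger_gap: 0.4
th -2.6892 swept 0.366 rad 170.1 z 102.3 yaw-err 0.002 Fpush 4.2 F [ 2.9 -3.3 -0.2] t 12.30
0.015 [ 0.26 -0.02  0.03] 0.017
0.03 [ 0.51 -0.05  0.03] 0.032
0.045 [ 0.77 -0.07  0.03] 0.047
0.06 [ 1.02 -0.08  0.03] 0.062
```

```bash
python3 -m pendant '[[[0.26,-0.02,0,0.016],[0.51,-0.03,0,0.031],[0.77,-0.05,0,0.046],[1.02,-0.06,0,0.06]]]'
python3 -c "
from h import *
sw([.015,.03,.045,.06])"
```

```text
clock: 12.7
eef_pos: [457.1, -125.8, 102.2]
eef_rot: [-3.141, -0.0, 1.966]
wrist_force: [0.6, -3.6, 0.3]
finger_gap: 0.7
th -2.7493 swept 0.426 rad 169.9 z 102.2 yaw-err 0.003 Fpush 3.6 F [ 0.6 -3.6  0.3] t 12.70
0.015 [ 0.26 -0.04  0.02] 0.018
0.03 [ 0.51 -0.07  0.02] 0.033
0.045 [ 0.77 -0.09  0.02] 0.048
0.06 [ 1.02 -0.11  0.02] 0.063
```

```bash
python3 -m pendant '[[[0.26,-0.03,0,0.016],[0.51,-0.06,0,0.031],[0.77,-0.08,0,0.046],[1.02,-0.1,0,0.062]]]'
python3 -c "
from h import *
sw([.015,.03,.045,.06])"
```

```text
clock: 13.1
eef_pos: [452.3, -116.8, 102.2]
eef_rot: [-3.141, -0.0, 1.904]
wrist_force: [0.4, -3.6, 0.7]
finger_gap: 0.2
th -2.8092 swept 0.486 rad 169.8 z 102.2 yaw-err 0.000 Fpush 3.5 F [ 0.4 -3.6  0.7] t 13.10
0.015 [ 0.26 -0.05  0.02] 0.015
0.03 [ 0.51 -0.07  0.02] 0.03
0.045 [ 0.77 -0.09  0.03] 0.045
0.06 [ 1.02 -0.11  0.03] 0.06
```

```bash
python3 -m pendant '[[[0.26,-0.03,0,0.016],[0.51,-0.06,0,0.031],[0.77,-0.08,0,0.046],[1.02,-0.1,0,0.062]]]'
python3 -c "
from h import *
sw([.015,.03,.045,.06])"
```

```text
clock: 13.5
eef_pos: [448.5, -108.2, 102.6]
eef_rot: [3.141, 0.002, 1.842]
wrist_force: [1.7, -10.9, 0.4]
finger_gap: 0.4
th -2.8641 swept 0.541 rad 169.8 z 102.6 yaw-err -0.007 Fpush 11.0 F [  1.7 -10.9   0.4] t 13.50
0.015 [ 0.25 -0.06  0.06] 0.008
0.03 [ 0.51 -0.08  0.06] 0.023
0.045 [ 0.77 -0.11  0.06] 0.038
0.06 [ 1.02 -0.13  0.06] 0.053
```

The force has risen to 11 N, so the nut is seating at about 0.54 rad swept. I'll take a reference wrist picture, then make small steps.

```bash
python3 - <<'E'
from h import *
snap('wrist','w4.png')
E
python3 -m pendant '[[[0.17,-0.05,0,0.01],[0.34,-0.07,0,0.02],[0.51,-0.1,0,0.03],[0.51,-0.1,0,0.03]]]'
python3 -c "
from h import *
sw([.015,.03,.045,.06])"
```

```text
clock: 13.95
eef_pos: [446.6, -103.9, 102.8]
eef_rot: [3.14, 0.003, 1.812]
wrist_force: [2.8, -12.9, -0.2]
finger_gap: 0.5
th -2.8916 swept 0.569 rad 169.9 z 102.8 yaw-err -0.009 Fpush 13.2 F [  2.8 -12.9  -0.2] t 13.95
0.015 [ 0.26 -0.04  0.08] 0.006
0.03 [ 0.51 -0.07  0.08] 0.021
0.045 [ 0.77 -0.09  0.08] 0.036
0.06 [ 1.02 -0.12  0.08] 0.051
```

View pics/w4.png

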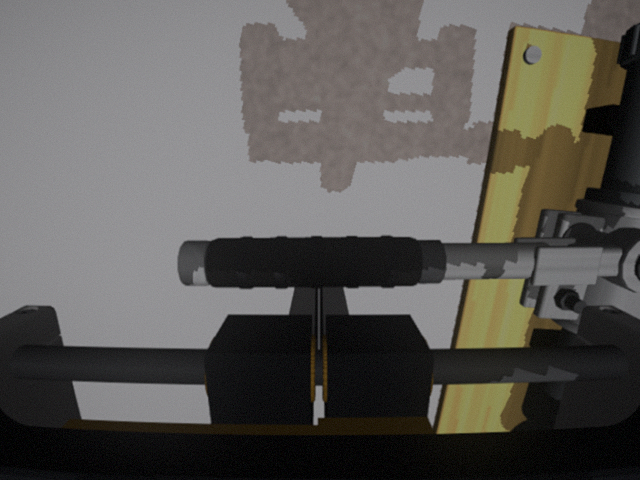

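```bash
python3 -m pendant '[[[0.26,-0.03,0,0.012],[0.51,-0.06,0,0.027],[0.77,-0.08,0,0.042],[0.77,-0.08,0,0.042]]]'
python3 -c "
from h import *
sw([.015,.03,.045,.06])"
```

```text
clock: 14.35
eef_pos: [443.9, -96.7, 102.8]
eef_rot: [3.14, 0.003, 1.77]
wrist_force: [3.8, -15.1, -0.7]
finger_gap: 0.4
th -2.9363 swept 0.613 rad 169.9 z 102.8 yaw-err -0.006 Fpush 15.5 F [  3.8 -15.1  -0.7] t 14.35
0.015 [ 0.26 -0.04  0.08] 0.009
0.03 [ 0.51 -0.07  0.08] 0.024
0.045 [ 0.77 -0.09  0.08] 0.039
0.06 [ 1.02 -0.11  0.08] 0.054
```

```bash
python3 -m pendant '[[[0.26,-0.03,0,0.012],[0.51,-0.06,0,0.027],[0.77,-0.08,0,0.042],[0.77,-0.08,0,0.042]]]'
python3 -c "
from h import *
sw([.015,.03,.045,.06])
snap('wrist','w5.png')"
```

```text
clock: 14.75
eef_pos: [441.7, -89.4, 102.8]
eef_rot: [3.14, 0.003, 1.728]
wrist_force: [3.7, -16.3, -0.0]
finger_gap: 0.0
th -2.9809 swept 0.658 rad 169.9 z 102.8 yaw-err -0.004 Fpush 16.7 F [  3.7 -16.3  -0. ] t 14.75
0.015 [ 0.26 -0.04  0.08] 0.011
0.03 [ 0.51 -0.07  0.08] 0.026
0.045 [ 0.77 -0.09  0.08] 0.041
0.06 [ 1.02 -0.11  0.08] 0.056
```

View pics/w5.png

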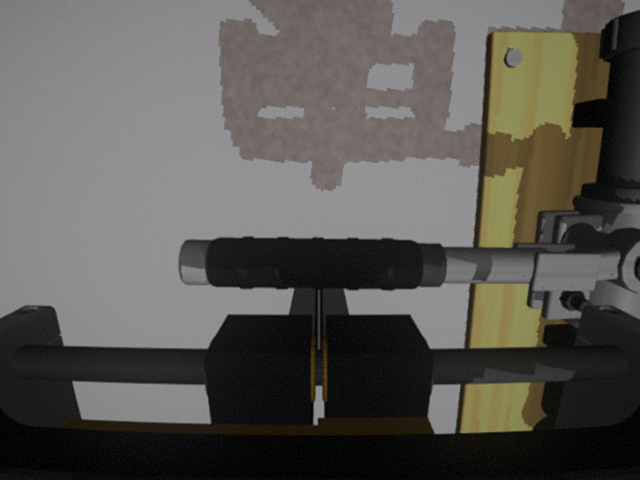

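The give is clear at 16.7 N, a fold of about 0.14 rad. I'll go slightly further for margin, well short of the stop, then ease back.

```bash
python3 -m pendant '[[[0.2,-0.03,0,0.01],[0.4,-0.05,0,0.02],[0.4,-0.05,0,0.02]]]'
python3 -c "
from h import *
sw([-.04,-.08,-.12,-.16,-.2])"
```

```text
clock: 15.1
eef_pos: [440.6, -85.7, 102.9]
eef_rot: [3.139, 0.003, 1.708]
wrist_force: [2.8, -16.7, -0.7]
finger_gap: 0.0
th -3.0034 swept 0.680 rad 169.9 z 102.9 yaw-err -0.001 Fpush 16.9 F [  2.8 -16.7  -0.7] t 15.10
-0.04 [-0.68  0.09  0.09] -0.041
-0.08 [-1.35  0.21  0.09] -0.081
-0.12 [-2.02  0.37  0.09] -0.121
-0.16 [-2.68  0.55  0.1 ] -0.161
-0.2 [-3.33  0.75  0.1 ] -0.201
```

```bash
python3 -m pendant '[[[-0.34,0.05,0,-0.02],[-0.68,0.09,0,-0.04],[-1.0,0.15,0,-0.06],[-1.35,0.21,0,-0.08],[-1.7,0.3,0,-0.1]]]'
python3 -c "
from h import *
sw([-.03,-.06,-.1,-.15])"
```

```text
clock: 15.6
eef_pos: [446.0, -102.1, 102.8]
eef_rot: [3.14, 0.003, 1.809]
wrist_force: [4.0, -13.2, 0.3]
finger_gap: 0.3
th -2.9026 swept 0.580 rad 169.8 z 102.8 yaw-err -0.001 Fpush 13.8 F [  4.  -13.2   0.3] t 15.60
-0.03 [-0.51  0.05  0.08] -0.031
-0.06 [-1.02  0.14  0.09] -0.061
-0.1 [-1.69  0.28  0.09] -0.101
-0.15 [-2.52  0.49  0.09] -0.151
```

```bash
python3 -m pendant '[[[-0.34,0.05,0,-0.02],[-0.68,0.12,0,-0.04],[-1.0,0.2,0,-0.06],[-1.4,0.2,0,-0.06],[-2,0.2,0,-0.06]]]'
python3 -c "
from h import *
sw([-.03,-.06,-.1,-.15])
snap('wrist','w6.png')"
```

```text
clock: 16.1
eef_pos: [451.6, -119.6, 102.2]
eef_rot: [-3.141, -0.001, 1.868]
wrist_force: [-0.5, -0.5, -1.0]
finger_gap: 0.2
th -2.7949 swept 0.472 rad 171.7 z 102.2 yaw-err -0.049 Fpush 0.3 F [-0.5 -0.5 -1. ] t 16.10
-0.03 [-0.5   0.27  0.02] -0.079
-0.06 [-1.    0.38  0.02] -0.109
-0.1 [-1.66  0.55  0.02] -0.149
-0.15 [-2.48  0.8   0.01] -0.199
```

View pics/w6.png

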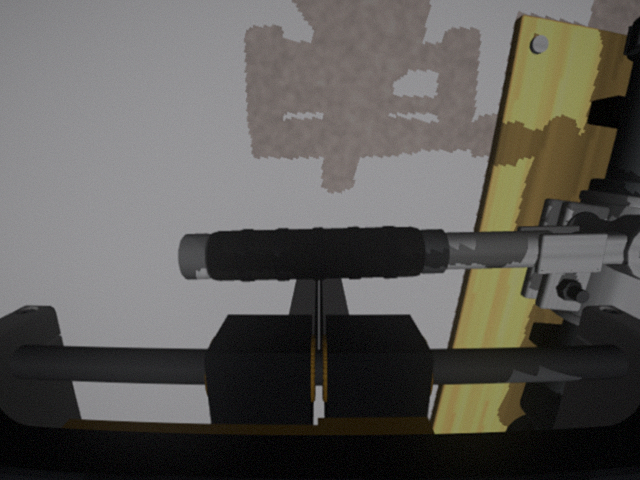

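The handle has sprung straight and the contact force is zero. I'll back off further, lift and take final pictures.

```bash
python3 -m pendant '[[[-1,0,0,0],[-2,0,0,0],[-3,0,0,0],[-3,0,0,0],[-3,0,-3,0]]]'
python3 -m pendant '[[[0,0,-4,0],[0,0,-8,0],[0,0,-11,0],[0,0,-11,0]]]'
python3 - <<'E'
from h import *
sw([])
t=snap('top','top7.png');s=snap('scene','sc7.png');w=snap('wrist','w7.png')
cv2.imwrite('pics/m7.png',np.hstack([cv2.resize(t['frame'],(400,300)),cv2.resize(s['frame'],(400,300))])[:,:,::-1])
E
```

```text
clock: 16.65
eef_pos: [458.9, -148.2, 129.7]
eef_rot: [-3.137, -0.004, 1.868]
wrist_force: [-0.2, -0.8, 0.2]
finger_gap: 0.6
clock: 17.05
eef_pos: [461.7, -148.9, 246.2]
eef_rot: [3.137, 0.004, 1.869]
wrist_force: [-0.3, 0.2, -0.9]
finger_gap: 0.2
th -2.6187 swept 0.296 rad 178.7 z 246.2 yaw-err -0.225 Fpush -0.3 F [-0.3  0.2 -0.9] t 17.05
```

View pics/m7.png

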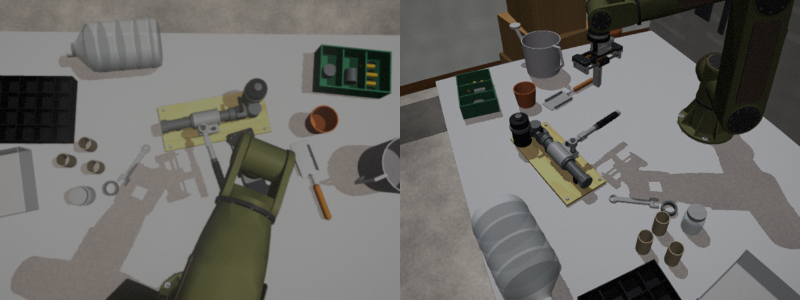

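View pics/w7.png

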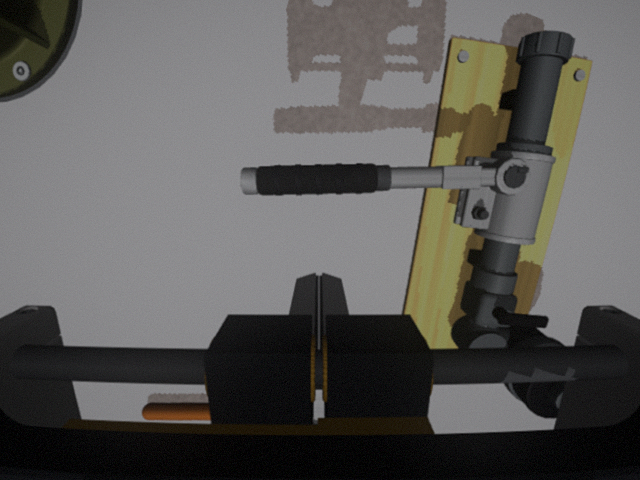

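The final wrist view shows the handle straight, from the grip at (320,180) to the head at (512,177), and the collar flush at the mouth at about (527,150). The bystanders are where they were.

```bash
python3 -c "
from h import *
print(manip.sign_off())"
```

```text
the job is handed in; nothing more can be done
None
```

The pipe joint is finished and the job is handed in. It took about 17 s of the 72 s allowed.

- **Pipe:** I pushed the pipe end in against about 5 N of drag until it stopped hard at about 21 N. That is just above the 10–20 N you suggested. Pictures afterwards show the collar flush against the coupling mouth.
- **Wrench:** I swung it clockwise in one go, and the nut turned at about 3.5 N and seated after about 0.54 rad. The handle then gave at about 13 N, and I stopped at 16.9 N.
- **Fold:** I estimate the handle folded about 0.17 rad, short of the 0.32 rad end stop. This comes from the force and the tool's position; I could not measure the fold directly in the pictures.
- **Release:** I eased off until the contact force was zero, then backed away and lifted clear. The last pictures show the handle straight, the robot touching nothing, and the other things on the bench apparently unmoved.

No check failed or disagreed.

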